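# Seat the matrix plate and hold the sprung jaw open at the mark

## Robot

A 6-joint arm with a two-finger parallel gripper is mounted at the origin on the work surface. World frame = base frame: x ahead of the robot, y to its left, z up, the work surface at z = 0. Lengths are in m, angles in degrees, forces in N, time in s.
With the tool pointing down it reaches from about 0.25 to 0.725 m from the base axis. Payload 9.7 kg.
Tool frame: the origin (TCP) lies at the very end of the fingers, on their centre line; the grasp point (between the pads) lies 19 mm behind it; z points along the fingers, y is the direction in which the jaws open and shut (so a half turn about z gives the same grasp; the last joint's range is limited). The gripper opens to 85 mm and grips with 20 to 120 N. Pads are 22 mm wide; open, the fingers measure 114 mm over their backs; the gripper's body (76 mm by 85 mm) begins 54 mm behind the grasp point. The pads swing forward as they close: fully open they stand 13 mm farther back than shut.
Start: joints at [-75.745, 4.979, 10.078, 95.1, 0, 90], TCP at [0.135, -0.533, 0.231] pointing down, gripper open.
Joint ranges: [-179.16, 179.16], [-48.56, 103.87], [-65.8, 70.77], [-126.05, 130.52], [-82.76, 87.17], [-180, 180]. Speed limits (degrees/s): [127.2, 127.2, 147.25, 180, 180, 180].

## Interface

Orientations are given as [roll, pitch, yaw] about the fixed x, y, z axes, in that order (R = Rz(yaw) Ry(pitch) Rx(roll)).
In Python, from workcell import bot gives the robot as it stands. The module is installed in compiled form; this text tells all that it offers.
- The arm moves only by the tool step_arm, never from a script. Its arguments are lists of equal length, an entry for each row: "dr": the turn, a rotation vector about the tool's x, y, z in rad, a list of three; "xyz": the shift along the tool's x, y, z in units of 40 mm (1.0 is 40 mm), a list of three; "gripper": the opening, from 0 (shut) to 1 (fully open). In form: {"dr": [[wx, wy, wz], ...], "xyz": [[x, y, z], ...], "gripper": [gripper, ...]}. A call has exactly 8 rows; each row is the pose to reach, as a shift and turn from the pose commanded when the call began, along the tool's axes at that moment; what a row does not reach only later rows make up. A row lasts 1/10 s, in which the tool goes at most 50 mm and 8.59 degrees, less where a joint would pass 70% of its speed; a pose out of reach is approached as far as the arm can. A call with a gripper value outside its range is refused whole. The fingers move at their own pace and stop on an object; "squeeze" is the grip in N (left out, the last holds). Time passes only in rows, so rows that repeat a pose let the fingers close, or fill a call up. It gives the time, the measured TCP pose, the force and the opening at its end, in the units of the state.
- bot.get_obs(): the state, without advancing time (a new reading comes with each control period).
- bot.camera(name): name is "side" or "top" or "wrist"; returns a dict with "image" (400x640x3 uint8, red, green, blue), "camera_matrix" (3x3 intrinsics, pixels), "R" (3x3) and "t" (3): a world point X has camera coordinates R X + t. Camera axes: x right, y down, z forward; pixel columns grow to the right and rows downward; lengths in m; the calibration is good to about 2 mm. A picture is of the moment at which its call begins. There is no depth.
- bot.job_done(): hands the job in, once; it reports no verdict.
Trained networks look in a picture, given as the dict that the camera call returned (one of the last four; its "shot" number tells which), for a name from the list of things; names that differ only in an ending like _2 or _b are one class to them, and where a whole thing is asked for, a point or a joint stands for the part that bears it (a point fixed in the world has none). Each returns a list of dicts, best first, with "p" (0 to 1); they miss things now and then, are a little off and sometimes report something else, mostly with a low value. They report only what shows in the picture. A call takes as long as a camera call. They do not tell look-alikes from the thing itself.
- bot.regions_of(picture, thing): "region" (400x640 bool, what is visible of it) and "box" ([centre column, centre row, width, height] in pixels, round what is visible of it).
The state is a dict: "time": time; "q": joint angles; "qd": joint speeds; "joint_efforts": joint torques, N m; "ee_pos": TCP position; "tcp_rot": TCP orientation; "wrist_force": force on the tool from outside, world axes, zero at the start; "torque": the same for the moment, N m; "opening": finger opening in m.
Only numpy, scipy, OpenCV 4.12 (cv2) and the standard library are available. Lean on these libraries where they do the work, as an engineer would, in place of code of your own. Each camera call takes 0.05 s, during which the arm holds its last target.

## Task

Pick up the bronze matrix plate by its lug, lower it over the two pins of the green vise until it lies flush on the seat, and let go of it; do not let it drop onto the pins. Then, with the gripper on the upright wooden handle, pull the vise's spring-return jaw out until its pointer is in line with the mark on the brass clip, and finish while still holding it there, so that a seal can be laid in the gap. Leave the pot, calipers, loupe and wax stick where they are.

Things in the scene. Friction and masses are not known exactly. Their poses are not given: they have to be found in the camera images.
- plate: Bronze matrix plate, loose, about 0.6 kg: 110 (its x) x 60 (its y) x 8 mm thick, with two 11 mm through holes at x = +43 and -43 mm, y = 0. A rectangular bronze lug rises from the middle of its top, 18 mm (x) by 36 mm (y), from 8 to 42 mm above the underside: grip it across the 18 mm. Origin: centre of the underside; z up. It starts lying flat on the shelf, lug up. It is the same either way round (half turn about z).
- vise: Small green-painted vise bolted to the shelf, base 130 (x) x 270 (y) x 30 mm high. Origin on the shelf surface under the middle of the slide line; y is the direction in which the jaw is pulled out, z up. Plate seat at y = -60 mm, handle at x = 0, y = +50 mm and pointer end at x = +66, y = +50 mm with the jaw at rest, index rail along the +x side. Nothing but the handle stands higher than 51 mm before the plate is fitted (the plate's lug then reaches 78 mm).
- seat (a point): Centre of the steel seat pad's top face, 36 mm above the shelf, axes as the vise's. Two upright 8 mm steel pins stand on the seat's level at x = +43 and -43 mm, y = 0, 14 mm tall, straight for 6 mm and then tapering to a 3 mm tip. A seated plate has its underside centre on this point, its x along the vise's x (either way round).
- jaw (a joint): Travel of the sprung jaw along the vise's +y: 0 at rest, up to 0.058 m. A spring pulls it back with about 4 N at rest, rising 1.1 N per 10 mm (about 10 N at full travel); let go, it returns to 0.
- handle (a point): Centre of the top end of the jaw's upright wooden handle: 32 mm (vise x) by 14 mm (vise y, the pull direction), from 50 to 95 mm above the shelf, clear on both y sides above 51 mm. Moves with the jaw; axes as the vise's.
- pointer (a point): Free end of the jaw's pointer, a steel arm 4 mm wide, its top 50 mm above the shelf, that sticks out sideways (+x of the vise) from below the handle; same y as the handle's centre. Moves with the jaw; axes as the vise's.
- mark (a point): Inner end of the mark: a 4 mm wide dark steel blade on a brass clip 18 x 12 mm that sits on the index rail, pointing at the pointer's path (vise -x). Axes as the vise's. The pointer is in line when it has the same y in the vise's frame; that takes 24 to 50 mm of jaw travel, differing each time; it does not move.
- pot: White ceramic pot, 72 mm across, 60 mm high, loose; leave alone. Origin: centre of its underside.
- calipers: Brass calipers lying flat, 150 mm long, loose; leave alone. Origin: underside, middle of the beam.
- loupe: Round loupe, 56 mm across, 11 mm high, with a wooden handle to 93 mm from its centre along its x; leave alone. Origin: underside, centre of the lens.
- wax: Red wax stick, 100 x 12 x 12 mm, loose; leave alone. Origin: centre of its underside.
There are look-alikes about, which are no part of the job. Of the things that look like the plate, take the one that is farthest to the robot's left at the start.

How it is judged (in metres and radians):
On the way, in this order (a step that is already met when the one before it is completed fails the run):
1. the plate lies flush on the seat over both pins, released (horizontal distance between plate and seat below 0.004 m and z of plate in the frame of seat below 0.0025 m and angle between plate's own z axis and vertical below 0.04 rad and angle between the x axis of plate and the x axis of vise, either way round below 0.06 rad and contact force between the fingers and plate below 0.3 N), for 0.2 s.
2. the jaw is held with its pointer at the mark (y of pointer in the frame of mark between -0.004 and 0.004 m and contact force between the fingers and jaw above 2 N), for 0.3 s.
At the end, for the whole second after the job is handed in: The plate is on both pins, flush on the seat (within 2.5 mm in height, 4 mm sideways, tilt under 0.04 rad) and not touched; the gripper's fingers hold the jaw still against its spring (over 2 N) with the pointer within 4 mm of the mark along the pull (all of step 1 and all of step 2 and velocity of joint jaw between -0.02 and 0.02 m/s); the arm keeps its last pose, push and grip.
It fails at once if the ceramic pot disturbed (moved over 20 mm) (distance of pot from where it was at the start of the episode above 0.02 m).
It fails at once if the calipers disturbed (moved over 20 mm) (distance of calipers from where it was at the start of the episode above 0.02 m).
It fails at once if the loupe disturbed (moved over 20 mm) (distance of loupe from where it was at the start of the episode above 0.02 m).
It fails at once if the wax stick disturbed (moved over 20 mm) (distance of wax from where it was at the start of the episode above 0.02 m).
It fails at once if the plate was dropped onto the vise (contact force between the fingers and plate below 0.1 N and horizontal distance between plate and seat below 0.04 m and z of plate in the frame of seat above 0.006 m and linear speed of plate above 0.2 m/s).
It also fails if it takes over 48 s, if anything falls off the work surface, if the arm or the gripper's body presses on something with over 40 N, if the wrist force passes 120 N, or if a joint passes its speed limit or range.

## Working session

There is one attempt and no reset: what is moved stays moved. The work goes in short steps, Python scripts to look and compute and a tool call to move; the robot and the scene stay as the last step left them, time stands still between calls to the robot, and variables do not carry over. Pictures are saved under pics/ and viewed, and the job is handed in when it is done.

Besides the shell and the picture viewer there is one more tool, called after "Call:" by a JSON object that holds its "fn" and its "kwargs". step_arm: Moves the arm, as the interface text tells. Its arguments: {"type":"object","properties":{"dr":{"type":"array"},"xyz":{"type":"array"},"gripper":{"type":"array"},"squeeze":{"type":"number"}},"required":["dr","xyz","gripper"]}

```bash
mkdir -p pics; python3 - <<'E'
from workcell import bot
import cv2,pickle
o=bot.get_obs();print(o)
for n in ["top","side","wrist"]:
    c=bot.camera(n);cv2.imwrite(f"pics/{n}0.png",c["image"][:,:,::-1]);pickle.dump(c,open(f"{n}0.pkl","wb"))
    print(n,c["shot"],c["camera_matrix"].round(1).tolist(),c["R"].round(4).tolist(),c["t"].round(4).tolist())
    for th in ["plate","vise","jaw","handle","mark","pointer","pot"]:
        try:
            for d in bot.regions_of(c,th): print(n,th,round(d["p"],2),[round(float(v)) for v in d["box"]])
        except Exception as e: print(th,e)
E
```

```text
{'time': 0.0, 'q': array([-7.57438312e+01,  5.01128587e+00,  1.00348106e+01,  9.51004464e+01,
        2.24571870e-04,  9.00015913e+01]), 'qd': array([-0.04988364,  0.103532  ,  0.02045474, -0.01088061,  0.0596626 ,
        0.01332175]), 'joint_efforts': array([-2.22994968e-03, -5.20389998e+01,  4.64802969e+01,  1.63462147e-02,
       -1.50396418e-04,  1.07417614e-05]), 'ee_pos': array([ 0.13538524, -0.53283567,  0.23058449]), 'tcp_rot': array([-1.79923078e+02, -2.22435288e-04,  1.42545772e+01]), 'wrist_force': array([ 0.38707268,  0.48046307, -0.51171158]), 'torque': array([-0.01638608,  0.00983584, -0.02599583]), 'opening': 0.08565818856595989}
top 1 [[445.5, 0.0, 325.2], [0.0, 445.5, 198.8], [0.0, 0.0, 1.0]] [[0.0303, -0.9993, 0.0229], [-0.9964, -0.032, -0.078], [0.0787, -0.0204, -0.9967]] [-0.0191, 0.5257, 1.2868]
top plate 0.82 [415, 207, 35, 42]
top plate 0.62 [446, 275, 38, 27]
top vise 0.95 [291, 209, 107, 61]
top jaw 0.59 [280, 210, 26, 31]
top handle 0.66 [280, 211, 23, 27]
top handle 0.39 [291, 208, 104, 59]
top mark 0.48 [194, 174, 19, 53]
top pointer 0.93 [281, 206, 22, 35]
top pot 0.77 [443, 143, 23, 24]
top pot 0.67 [376, 124, 35, 36]
side 2 [[486.4, 0.0, 330.6], [0.0, 486.4, 201.2], [0.0, 0.0, 1.0]] [[-0.947, -0.3205, 0.019], [-0.2145, 0.5875, -0.7803], [0.239, -0.7431, -0.6251]] [0.5187, 0.1469, 1.1316]
side plate 0.95 [443, 156, 22, 24]
side plate 0.65 [372, 161, 38, 25]
side vise 0.91 [332, 243, 97, 103]
side jaw 0.89 [335, 240, 47, 34]
side handle 0.8 [343, 238, 33, 27]
side pointer 0.72 [344, 238, 35, 28]
side pot 0.66 [323, 128, 23, 27]
wrist 3 [[315.7, 0.0, 316.7], [0.0, 315.7, 203.7], [0.0, 0.0, 1.0]] [[0.2454, -0.9694, 0.0001], [-0.9199, -0.2329, 0.3156], [-0.3059, -0.0775, -0.9489]] [-0.5495, -0.0408, 0.3806]
```

View pics/top0.png

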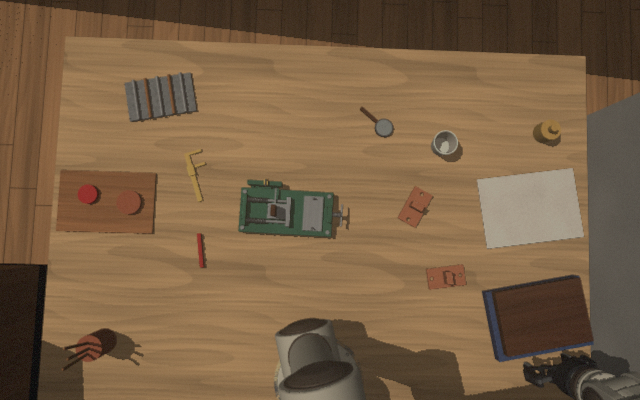

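View pics/side0.png

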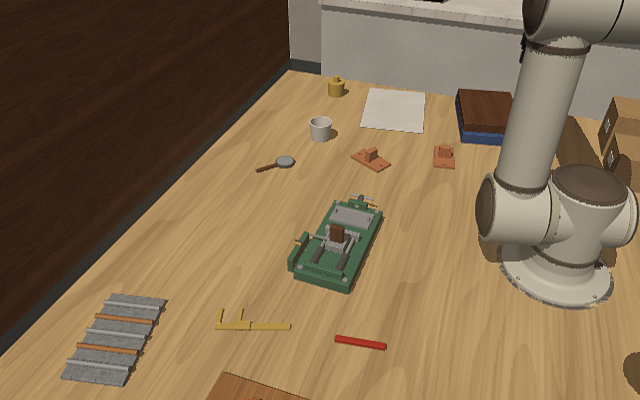

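```bash
python3 - <<'E'
import cv2
a=cv2.imread("pics/top0.png")[120:320,180:500]
cv2.imwrite("pics/topcrop.png",cv2.resize(a,None,fx=2.5,fy=2.5,interpolation=cv2.INTER_CUBIC))
a=cv2.imread("pics/side0.png")[110:310,250:500]
cv2.imwrite("pics/sidecrop.png",cv2.resize(a,None,fx=3,fy=3,interpolation=cv2.INTER_CUBIC))
E
```

```text
(no output)
```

View pics/topcrop.png

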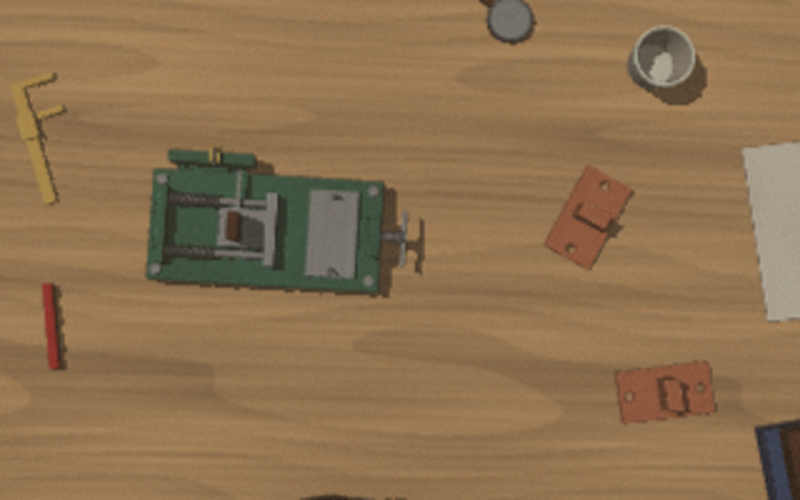

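View pics/sidecrop.png

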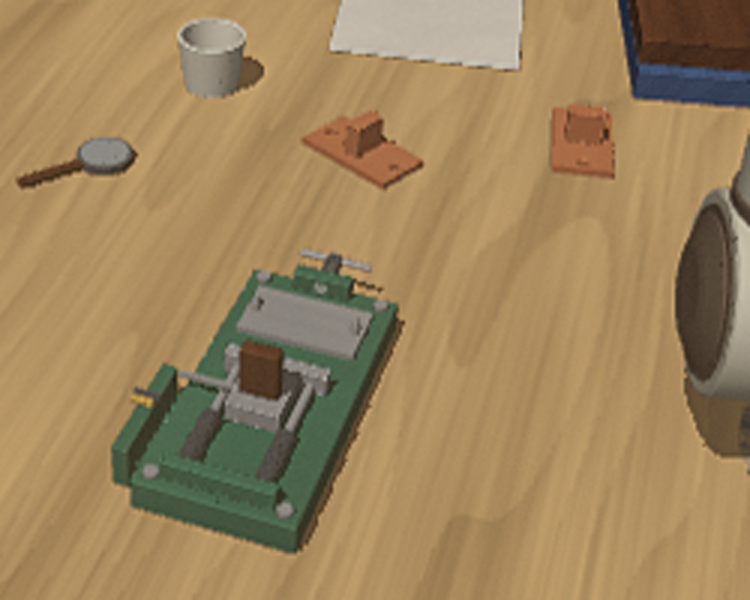

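```bash
cat > h.py <<'E'
import numpy as np,cv2,pickle
from scipy.optimize import least_squares
from scipy.spatial.transform import Rotation as Ro
def load(n): return pickle.load(open(n+".pkl","rb"))
def proj(c,X):
    p=(c["R"]@np.atleast_2d(X).T).T+c["t"]; p=(c["camera_matrix"]@p.T).T
    return p[:,:2]/p[:,2:]
def ray(c,uv,z):
    d=c["R"].T@np.linalg.inv(c["camera_matrix"])@np.array([uv[0],uv[1],1.]); o=-c["R"].T@c["t"]
    return o+d*(z-o[2])/d[2]
def pose(x,y,yaw,z,P):
    c,s=np.cos(yaw),np.sin(yaw);P=np.atleast_2d(P).astype(float)
    return np.c_[x+c*P[:,0]-s*P[:,1],y+s*P[:,0]+c*P[:,1],z+P[:,2]]
E
python3 - <<'E'
from h import *
from workcell import bot
t=load("top0");w=load("wrist0")
print("wristcam",-w["R"].T@w["t"])
o=bot.get_obs();Rt=Ro.from_euler('xyz',o["tcp_rot"],degrees=True).as_matrix();print("in tool",Rt.T@(-w["R"].T@w["t"]-o["ee_pos"]),(Rt.T@w["R"].T).round(3))
for n in [(415,207),(446,275)]: print(ray(t,n,.008))
k=lambda u,v:(180+u/2.5,120+v/2.5)
cor=[k(592,165),k(635,193),k(589,270),k(543,242)]
print("plate corners",[ray(t,c,.008).round(4) for c in cor])
print("holes",ray(t,k(604,185),.008),ray(t,k(571,248),.008))
print("vise corners",[ray(t,k(*c),.03).round(4) for c in [(154,168),(384,181),(379,296),(147,279)]])
print("seat",[ray(t,k(*c),.036).round(4) for c in [(309,190),(358,193),(353,280),(304,275)]])
print("handle",ray(t,k(232,224),.095),"mark",ray(t,k(215,157),.05))
E
```

```text
wristcam [ 0.21374676 -0.51269979  0.37401146]
in tool [ 0.08091377 -0.00043964 -0.1427458 ] [[-0.001 -0.949 -0.316]
 [ 1.    -0.001 -0.   ]
 [-0.    -0.316  0.949]]
[ 0.51109696 -0.27047317  0.008     ]
[ 0.31358607 -0.36498964  0.008     ]
plate corners [array([ 0.574, -0.275,  0.008]), array([ 0.5422, -0.3269,  0.008 ]), array([ 0.4488, -0.2732,  0.008 ]), array([ 0.4803, -0.2179,  0.008 ])]
holes [ 0.55053634 -0.2896705   0.008     ] [ 0.47423548 -0.25133954  0.008     ]
vise corners [array([0.5513, 0.2416, 0.03  ]), array([ 0.5448, -0.0263,  0.03  ]), array([ 0.4109, -0.0244,  0.03  ]), array([0.4224, 0.2439, 0.03  ])]
seat [array([0.5309, 0.0606, 0.036 ]), array([0.5292, 0.0037, 0.036 ]), array([0.4284, 0.0064, 0.036 ]), array([0.4325, 0.063 , 0.036 ])]
handle [0.48565382 0.14235484 0.095     ] mark [0.56422808 0.16917082 0.05      ]
```

View pics/wrist0.png

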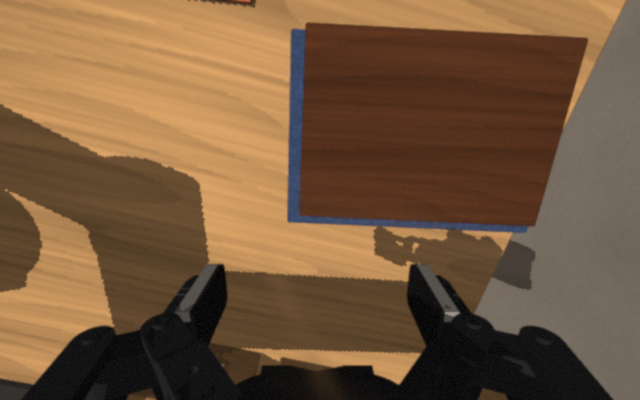

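Call:
{"fn": "step_arm", "kwargs": {"dr": [[0,0,-0.06],[0,0,-0.15],[0,0,-0.25],[0,0,-0.35],[0,0,-0.46],[0,0,-0.57],[0,0,-0.68],[0,0,-0.78]], "xyz": [[0.5,-0.2,0],[1.5,-0.6,0.1],[2.7,-1.0,0.3],[3.9,-1.4,0.6],[5.1,-1.9,0.9],[6.3,-2.3,1.1],[7.5,-2.8,1.3],[8.7,-3.2,1.5]], "gripper": [1,1,1,1,1,1,1,1], "squeeze": 60}}

```text
time: 2.0
ee_pos: [0.433, -0.328, 0.173]
tcp_rot: [180.0, 0.0, 59.2]
wrist_force: [0.5, -0.7, -0.1]
opening: 0.0853
```

```bash
cat >> h.py <<'E'
def togo(o,X,yaw):
    "shift in tool units and turn about tool z to reach X,yaw(deg), from measured pose"
    Rt=Ro.from_euler('xyz',o["tcp_rot"],degrees=True).as_matrix()
    Rg=Ro.from_euler('xyz',[180,0,yaw],degrees=True).as_matrix()
    return (Rt.T@(np.array(X)-o["ee_pos"])/.04).round(3), Ro.from_matrix(Rt.T@Rg).as_rotvec().round(4)
E
python3 - <<'E'
from h import *
from workcell import bot
o=bot.get_obs();print(o["ee_pos"],o["tcp_rot"],o["q"].round(1));print(togo(o,[.512,-.271,.15],63.3))
E
```

```text
[ 0.43300588 -0.3280366   0.17301655] [1.79970517e+02 5.57551196e-03 5.92031425e+01] [-37.1   3.2   1.7  88.5  -0.   83.7]
(array([2.236, 0.966, 0.576]), array([ 0.0005,  0.0001, -0.0715]))
```

Call:
{"fn": "step_arm", "kwargs": {"dr": [[0,0,-0.03],[0,0,-0.05],[0,0,-0.072],[0,0,-0.072],[0,0,-0.072],[0,0,-0.072],[0,0,-0.072],[0,0,-0.072]], "xyz": [[1.0,0.4,0.2],[1.7,0.75,0.4],[2.24,0.97,0.58],[2.24,0.97,0.58],[2.24,0.97,0.58],[2.24,0.97,0.58],[2.24,0.97,0.58],[2.24,0.97,0.58]], "gripper": [1,1,1,1,1,1,1,1]}}

```text
time: 2.8
ee_pos: [0.5106, -0.2735, 0.1504]
tcp_rot: [180.0, 0.0, 63.0]
wrist_force: [0.0, -0.6, -0.2]
opening: 0.0852
```

```bash
python3 - <<'E'
from h import *
from workcell import bot
o=bot.get_obs();print(o["ee_pos"],o["tcp_rot"])
c=bot.camera("wrist");pickle.dump(c,open("wrist1.pkl","wb"))
for d in bot.regions_of(c,"plate"): print(d["p"],d["box"])
P=[[sx*.055,sy*.03,.008] for sx,sy in [(1,1),(1,-1),(-1,-1),(-1,1)]]+[[.043,0,.008],[-.043,0,.008]]+[[sx*.009,sy*.018,.042] for sx,sy in [(1,1),(1,-1),(-1,-1),(-1,1)]]
uv=proj(c,pose(.512,-.271,np.radians(-26.7),0,P));print(uv.round(1))
im=c["image"][:,:,::-1].copy();cv2.imwrite("pics/wrist1.png",im)
im=cv2.resize(im[60:380,150:490],None,fx=1.8,fy=1.8,interpolation=cv2.INTER_CUBIC)
for p in uv: cv2.circle(im,tuple(int(v) for v in ((p-[150,60])*1.8)),3,(0,255,0),1)
cv2.imwrite("pics/wrist1c.png",im)
E
```

```text
[ 0.51063863 -0.27354351  0.15039897] [1.79959973e+02 2.85969022e-03 6.29944488e+01]
0.95 [193.2, 330.1, 107.0, 79.4]
0.8 [318.4, 186.3, 121.0, 64.4]
[[377.8 154.7]
 [374.4 216.7]
 [260.4 217.4]
 [256.3 155.4]
 [363.2 186.8]
 [271.2 187.3]
 [328.2 176.7]
 [328.  218. ]
 [306.8 218.1]
 [306.1 176.9]]
```

View pics/wrist1c.png

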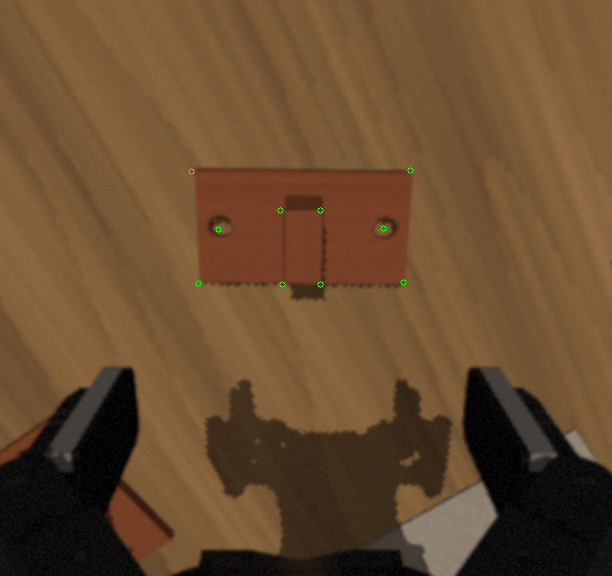

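```bash
python3 - <<'E'
from h import *
from workcell import bot
o=bot.get_obs();print(o["ee_pos"],o["tcp_rot"]);print(togo(o,[.5127,-.2714,.016],63.3))
E
```

```text
[ 0.51077847 -0.27335894  0.15021928] [1.79971547e+02 1.56515751e-03 6.30158942e+01]
(array([0.066, 0.019, 3.355]), array([ 0.0005,  0.    , -0.005 ]))
```

Call:
{"fn": "step_arm", "kwargs": {"dr": [[0,0,-0.005],[0,0,-0.005],[0,0,-0.005],[0,0,-0.005],[0,0,-0.005],[0,0,-0.005],[0,0,-0.005],[0,0,-0.005]], "xyz": [[0.066,0.02,0.5],[0.066,0.02,1.2],[0.066,0.02,2.0],[0.066,0.02,2.6],[0.066,0.02,3.1],[0.066,0.02,3.35],[0.066,0.02,3.35],[0.066,0.02,3.35]], "gripper": [1,1,0.8,0.7,0.7,0.7,0.6,0.4]}}

```text
time: 3.7
ee_pos: [0.5134, -0.2711, 0.0168]
tcp_rot: [179.9, 0.0, 63.4]
wrist_force: [-0.3, 0.3, 1.1]
opening: 0.0377
```

Call:
{"fn": "step_arm", "kwargs": {"dr": [[0,0,0],[0,0,0],[0,0,0],[0,0,0],[0,0,0],[0,0,0],[0,0,0],[0,0,0]], "xyz": [[0,0,0],[0,0,0],[0,0,0],[0,0,0],[0,0,0],[0,0,0],[0,0,0],[0,0,0]], "gripper": [0.3,0.2,0.1,0,0,0,0,0]}}

```text
time: 4.5
ee_pos: [0.5136, -0.2712, 0.0174]
tcp_rot: [179.9, 0.0, 63.4]
wrist_force: [-1.3, 1.0, 6.5]
opening: 0.017
```

```bash
python3 - <<'E'
from h import *
from workcell import bot
o=bot.get_obs();print(o["ee_pos"],o["tcp_rot"],o["opening"],o["wrist_force"]);print(togo(o,[.5127,-.2714,.016],63.3))
c=bot.camera("wrist");cv2.imwrite("pics/wrist2.png",c["image"][:,:,::-1])
E
```

```text
[ 0.51359993 -0.27119791  0.01739977] [1.79885802e+02 6.20834873e-03 6.33576871e+01] 0.01701137697548128 [-1.25948157  0.96937462  6.4871174 ]
(array([-0.015, -0.018,  0.035]), array([0.002 , 0.0001, 0.001 ]))
```

View pics/wrist2.png

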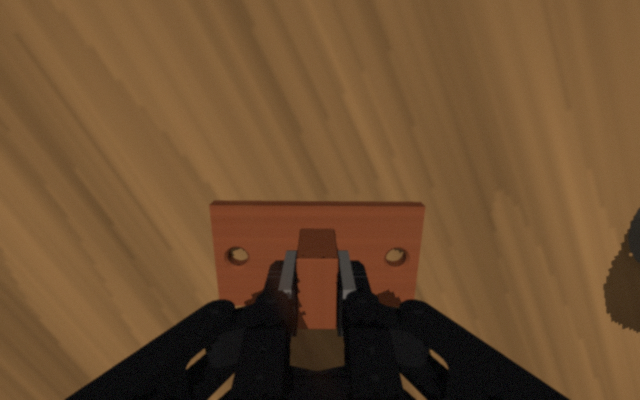

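Call:
{"fn": "step_arm", "kwargs": {"dr": [[0,0,0],[0,0,0],[0,0,0],[0,0,0],[0,0,0],[0,0,0],[0,0,0],[0,0,0]], "xyz": [[0,0,-0.2],[0,0,-0.6],[0,0,-1.2],[0,0,-2.0],[0,0,-2.8],[0,0,-3.3],[0,0,-3.6],[0,0,-3.6]], "gripper": [0,0,0,0,0,0,0,0], "squeeze": 80}}

```text
time: 5.35
ee_pos: [0.5134, -0.2711, 0.1611]
tcp_rot: [179.9, 0.0, 63.4]
wrist_force: [0.0, 0.9, -7.3]
opening: 0.0164
```

```bash
python3 - <<'E'
from h import *
from workcell import bot
o=bot.get_obs();print(o["ee_pos"],o["tcp_rot"],o["opening"],o["wrist_force"]);print(togo(o,[.484,-.075,.16],88.1))
E
```

```text
[ 0.5134028  -0.27105699  0.16107906] [1.79909514e+02 5.57530377e-04 6.33589047e+01] 0.016443538281056744 [ 0.04522084  0.85694999 -7.25793135]
(array([ 4.051, -2.855,  0.022]), array([ 1.600e-03,  4.000e-04, -4.318e-01]))
```

Call:
{"fn": "step_arm", "kwargs": {"dr": [[0,0,-0.04],[0,0,-0.12],[0,0,-0.22],[0,0,-0.32],[0,0,-0.39],[0,0,-0.432],[0,0,-0.432],[0,0,-0.432]], "xyz": [[0.4,-0.28,0],[1.1,-0.78,0],[2.0,-1.4,0],[2.9,-2.05,0],[3.6,-2.55,0],[4.05,-2.86,0.02],[4.05,-2.86,0.02],[4.05,-2.86,0.02]], "gripper": [0,0,0,0,0,0,0,0]}}

```text
time: 6.15
ee_pos: [0.4829, -0.0745, 0.1578]
tcp_rot: [-179.9, 0.0, 88.1]
wrist_force: [0.9, -0.7, -6.4]
opening: 0.0168
```

```bash
python3 - <<'E'
from h import *
from workcell import bot
o=bot.get_obs();print(o["ee_pos"],o["tcp_rot"],o["opening"],o["wrist_force"])
c=bot.camera("wrist");pickle.dump((c),open("wrist3.pkl","wb"))
pickle.dump(o,open("o3.pkl","wb"))
im=c["image"][:,:,::-1];cv2.imwrite("pics/wrist3.png",im)
cv2.imwrite("pics/wrist3a.png",cv2.resize(im[0:200,200:450],None,fx=3,fy=3,interpolation=cv2.INTER_CUBIC))
cv2.imwrite("pics/wrist3b.png",cv2.resize(im[180:380,200:450],None,fx=3,fy=3,interpolation=cv2.INTER_CUBIC))
E
```

```text
[ 0.48293775 -0.07449308  0.15783963] [-1.79899586e+02  5.08570694e-03  8.81384272e+01] 0.01683859288883135 [ 0.85422319 -0.71556135 -6.40098839]
```

View pics/wrist3.png

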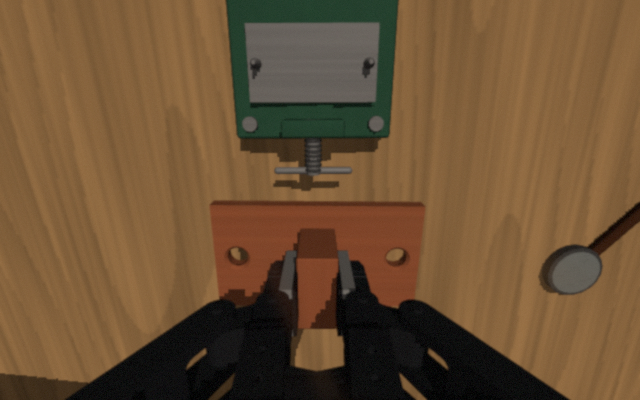

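View pics/wrist3a.png

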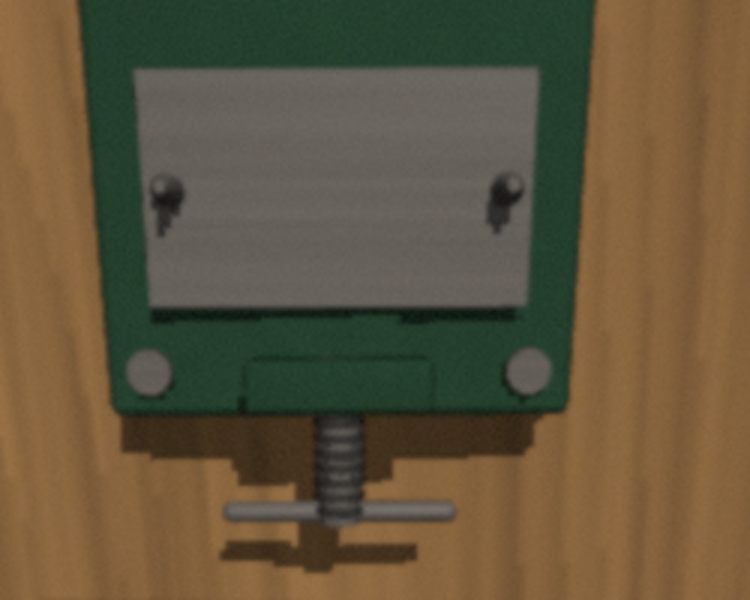

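View pics/wrist3b.png

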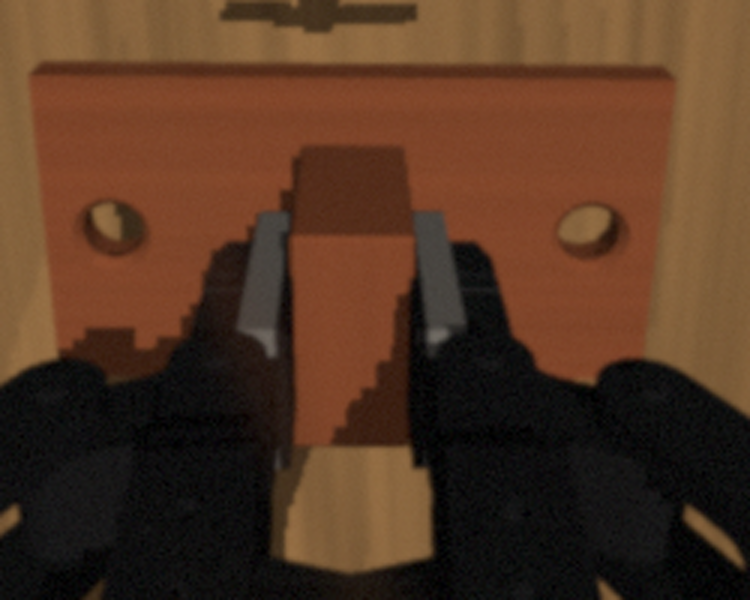

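```bash
cat > fit3.py <<'E'
from h import *
c=load("wrist3");o=load("o3")
a=lambda u,v:np.array([200+u/3,v/3]); b=lambda u,v:np.array([200+u/3,180+v/3])
# seat
hp=np.array([[-.043,0,.013],[.043,0,.013]])
# image left = ? vise x: tool y=vise x; cam x = tool y
tips=np.array([a(160,187),a(513,187)])
pc=np.array([a(134,68),a(540,67),a(526,307),a(148,308)])
def f(p):
    x,y,yaw,w,l,yo=p
    q=[[-w/2,l/2+yo,0],[w/2,l/2+yo,0],[w/2,-l/2+yo,0],[-w/2,-l/2+yo,0]]
    return np.r_[(proj(c,pose(x,y,yaw,.036,hp))-tips).ravel(),(proj(c,pose(x,y,yaw,.036,q))-pc).ravel()]
s=least_squares(f,[.48,.033,-.03,.1,.06,0]);print("seat",s.x.round(4),np.degrees(s.x[2]),s.fun.round(1))
H=np.array([[-.043,0,.008],[.043,0,.008],[-.055,.03,.008],[.055,.03,.008],[-.009,.018,.042],[.009,.018,.042],[-.009,-.018,.042],[.009,-.018,.042]])
m=np.array([b(114,228),b(593,231),b(33,75),b(674,79),b(291,236),b(413,236),b(289,443),b(413,443)])
def g(p): return (proj(c,pose(p[0],p[1],p[2],p[3],H))-m).ravel()
r=least_squares(g,[.483,-.074,-.03,.14]);print("plate",r.x.round(4),np.degrees(r.x[2]),r.fun.round(1).tolist())
Rt=Ro.from_euler('xyz',o["tcp_rot"],degrees=True).as_matrix()
print("plate in tool",Rt.T@(r.x[[0,1,3]]-o["ee_pos"]), "yaw rel", o["tcp_rot"][2]-90-np.degrees(r.x[2]))
E
python3 fit3.py
```

```text
seat [ 4.825e-01  3.220e-02 -3.280e-02  1.005e-01  5.650e-02  2.000e-04] -1.8787282927370328 [-0.1  0.  -0.1 -0.  -0.2 -0.1 -0.1  0.1  0.2  0.1  0.3 -0.1]
plate [ 0.483  -0.0751 -0.0383  0.1388] -2.197252379091541 [0.4, 1.1, -1.2, 1.0, -0.3, -0.3, 0.1, -0.4, -0.6, -0.9, 1.2, -0.7, 1.2, 0.2, -1.0, 0.4]
plate in tool [-5.99334919e-04  9.95229071e-05  1.90175309e-02] yaw rel 0.33567956240779395
```

```bash
cat >> fit3.py <<'E'
def g6(p,H=H): 
    X=Ro.from_euler('ZXY',[p[2],p[4],p[5]]).apply(H)+p[[0,1,3]]
    return (proj(c,X)-m).ravel()
r=least_squares(g6,np.r_[r.x,0,0]);print("6",r.x.round(4),np.degrees(r.x[[2,4,5]]).round(2),r.fun.round(1).tolist())
E
python3 fit3.py
```

```text
seat [ 4.825e-01  3.220e-02 -3.280e-02  1.005e-01  5.650e-02  2.000e-04] -1.8787282927370328 [-0.1  0.  -0.1 -0.  -0.2 -0.1 -0.1  0.1  0.2  0.1  0.3 -0.1]
plate [ 0.483  -0.0751 -0.0383  0.1388] -2.197252379091541 [0.4, 1.1, -1.2, 1.0, -0.3, -0.3, 0.1, -0.4, -0.6, -0.9, 1.2, -0.7, 1.2, 0.2, -1.0, 0.4]
plate in tool [-5.99334919e-04  9.95229071e-05  1.90175309e-02] yaw rel 0.33567956240779395
6 [ 0.4831 -0.0748 -0.0363  0.1385  0.0163 -0.0047] [-2.08  0.93 -0.27] [0.7, 0.5, -1.1, 0.5, -0.2, -0.4, 0.5, -0.6, -0.9, -0.2, 0.9, 0.1, 1.2, -0.1, -1.1, 0.2]
```

```bash
python3 - <<'E'
from h import *
from workcell import bot
o=bot.get_obs();print(o["ee_pos"],o["tcp_rot"]);print(togo(o,[.4824,.0326,.085],88.4))
E
```

```text
[ 0.48312951 -0.07501597  0.15808592] [-1.79921655e+02  7.63383137e-03  8.80822294e+01]
(array([ 2.689, -0.106,  1.827]), array([-0.0014,  0.0001, -0.0055]))
```

Call:
{"fn": "step_arm", "kwargs": {"dr": [[0,0,-0.006],[0,0,-0.006],[0,0,-0.006],[0,0,-0.006],[0,0,-0.006],[0,0,-0.006],[0,0,-0.006],[0,0,-0.006]], "xyz": [[0.5,-0.02,0],[1.3,-0.05,0.1],[2.1,-0.08,0.3],[2.6,-0.106,0.7],[2.69,-0.106,1.2],[2.69,-0.106,1.65],[2.69,-0.106,1.83],[2.69,-0.106,1.83]], "gripper": [0,0,0,0,0,0,0,0]}}

```text
time: 7.0
ee_pos: [0.4821, 0.0321, 0.0846]
tcp_rot: [-179.9, 0.0, 88.4]
wrist_force: [-0.4, 0.4, -6.1]
opening: 0.0166
```

```bash
python3 - <<'E'
from h import *
from workcell import bot
o=bot.get_obs();print(o["ee_pos"],o["tcp_rot"]);print(togo(o,[.4824,.0326,.055],88.4))
c=bot.camera("wrist");s=bot.camera("side");pickle.dump((c),open("wrist4.pkl","wb"));pickle.dump(s,open("side4.pkl","wb"))
im=c["image"][:,:,::-1];cv2.imwrite("pics/wrist4.png",im)
im=s["image"][:,:,::-1]
cv2.imwrite("pics/side4.png",cv2.resize(im[170:300,270:430],None,fx=4,fy=4,interpolation=cv2.INTER_CUBIC))
E
```

```text
[0.48213236 0.03211602 0.08464061] [-1.79859835e+02  1.97099409e-02  8.83676819e+01]
(array([0.013, 0.008, 0.741]), array([-0.0024,  0.0003, -0.0006]))
```

View pics/wrist4.png

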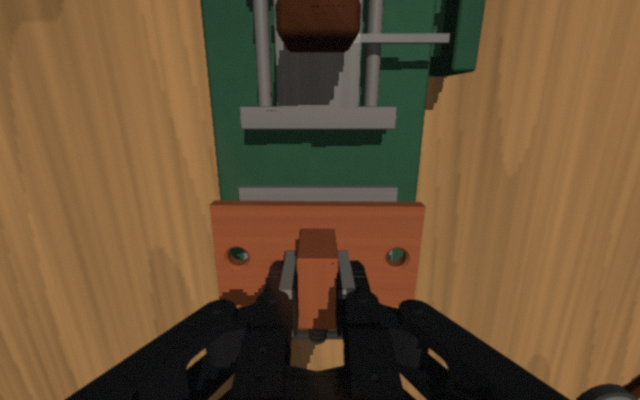

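View pics/side4.png

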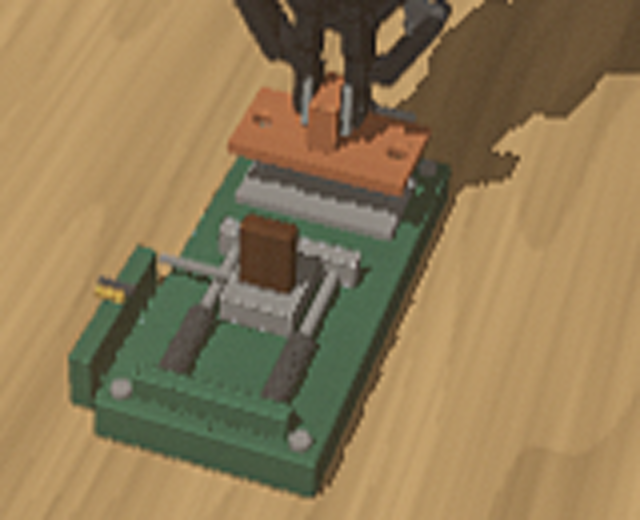

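Call:
{"fn": "step_arm", "kwargs": {"dr": [[0,0,0],[0,0,0],[0,0,0],[0,0,0],[0,0,0],[0,0,0],[0,0,0],[0,0,0]], "xyz": [[0.013,0.008,0.05],[0.013,0.008,0.13],[0.013,0.008,0.21],[0.013,0.008,0.29],[0.013,0.008,0.36],[0.013,0.008,0.42],[0.013,0.008,0.48],[0.013,0.008,0.5]], "gripper": [0,0,0,0,0,0,0,0]}}

```text
time: 7.9
ee_pos: [0.4829, 0.0334, 0.0656]
tcp_rot: [-180.0, 0.0, 88.5]
wrist_force: [0.1, -0.3, -6.4]
opening: 0.0164
```

```bash
python3 - <<'E'
from h import *
from workcell import bot
o=bot.get_obs();print(o["ee_pos"],o["tcp_rot"],o["wrist_force"],o["torque"]);print(togo(o,[.4824,.0326,.055],88.4))
c=bot.camera("wrist");pickle.dump((c),open("wrist5.pkl","wb"))
im=c["image"][:,:,::-1];cv2.imwrite("pics/wrist5.png",cv2.resize(im[160:360,200:440],None,fx=3,fy=3,interpolation=cv2.INTER_CUBIC))
E
```

```text
[0.48290322 0.03341264 0.06555285] [-1.79977954e+02  3.12521921e-03  8.84522875e+01] [ 0.08304221 -0.25136519 -6.40751246] [ 0.00368879  0.00313468 -0.00540123]
(array([-0.021, -0.012,  0.264]), array([-0.0004,  0.0001,  0.0009]))
```

View pics/wrist5.png

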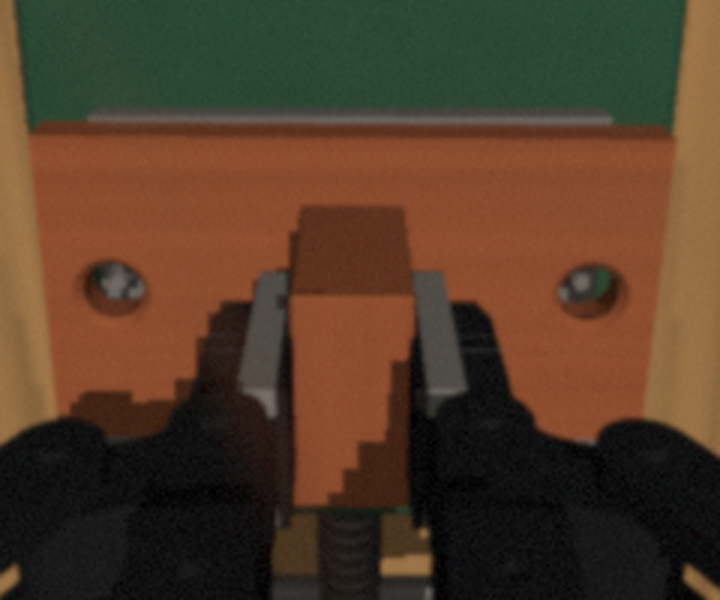

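Call:
{"fn": "step_arm", "kwargs": {"dr": [[0,0,0],[0,0,0],[0,0,0],[0,0,0],[0,0,0],[0,0,0],[0,0,0],[0,0,0]], "xyz": [[-0.012,-0.01,0.03],[-0.012,-0.01,0.06],[-0.012,-0.01,0.09],[-0.012,-0.01,0.12],[-0.012,-0.01,0.15],[-0.012,-0.01,0.17],[-0.012,-0.01,0.19],[-0.012,-0.01,0.2]], "gripper": [0,0,0,0,0,0,0,0]}}

```text
time: 8.75
ee_pos: [0.4826, 0.033, 0.0578]
tcp_rot: [-180.0, -0.0, 88.5]
wrist_force: [-0.4, 0.0, -6.5]
opening: 0.0165
```

```bash
python3 - <<'E'
from h import *
from workcell import bot
o=bot.get_obs();print(o["ee_pos"],o["tcp_rot"],o["wrist_force"],o["torque"]);print(togo(o,[.4824,.0326,.055],88.4))
c=bot.camera("wrist");pickle.dump((c),open("wrist6.pkl","wb"))
im=c["image"][:,:,::-1];cv2.imwrite("pics/wrist6.png",cv2.resize(im[160:360,200:440],None,fx=3,fy=3,interpolation=cv2.INTER_CUBIC))
E
```

```text
[0.48260124 0.03298201 0.05780651] [-1.79996002e+02 -5.59441720e-04  8.84558052e+01] [-0.3986267   0.00980425 -6.51220375] [-0.02793193  0.05948283 -0.00500589]
(array([-0.01 , -0.005,  0.07 ]), array([-0.0001, -0.    ,  0.001 ]))
```

View pics/wrist6.png

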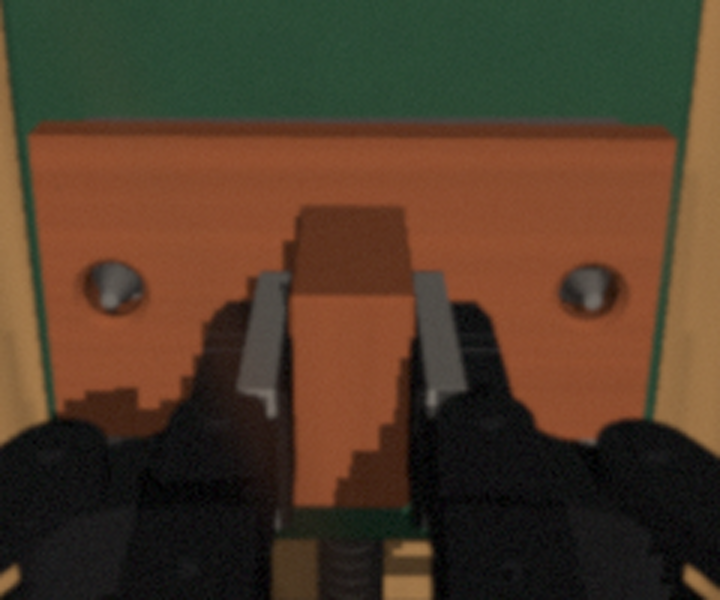

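Call:
{"fn": "step_arm", "kwargs": {"dr": [[0,0,0],[0,0,0],[0,0,0],[0,0,0],[0,0,0],[0,0,0],[0,0,0],[0,0,0]], "xyz": [[0,0,0.01],[0,0,0.02],[0,0,0.03],[0,0,0.04],[0,0,0.05],[0,0,0.06],[0,0,0.07],[0,0,0.07]], "gripper": [0,0,0,0,0,0,0,0]}}

```text
time: 9.6
ee_pos: [0.4826, 0.033, 0.055]
tcp_rot: [-180.0, -0.0, 88.5]
wrist_force: [0.1, -0.0, -6.3]
opening: 0.0166
```

Call:
{"fn": "step_arm", "kwargs": {"dr": [[0,0,0],[0,0,0],[0,0,0],[0,0,0],[0,0,0],[0,0,0],[0,0,0],[0,0,0]], "xyz": [[0,0,0.01],[0,0,0.015],[0,0,0.02],[0,0,0.025],[0,0,0.03],[0,0,0.035],[0,0,0.04],[0,0,0.04]], "gripper": [0,0,0,0,0,0,0,0]}}

```text
time: 10.4
ee_pos: [0.4826, 0.033, 0.0535]
tcp_rot: [-180.0, -0.0, 88.5]
wrist_force: [-0.6, 0.4, -6.7]
opening: 0.0164
```

Call:
{"fn": "step_arm", "kwargs": {"dr": [[0,0,0],[0,0,0],[0,0,0],[0,0,0],[0,0,0],[0,0,0],[0,0,0],[0,0,0]], "xyz": [[0,0,0.01],[0,0,0.015],[0,0,0.02],[0,0,0.025],[0,0,0.03],[0,0,0.03],[0,0,0.03],[0,0,0.03]], "gripper": [0,0,0,0,0,0,0,0]}}

```text
time: 11.2
ee_pos: [0.4827, 0.033, 0.0534]
tcp_rot: [180.0, -0.0, 88.5]
wrist_force: [-6.7, -1.4, 8.3]
opening: 0.0164
```

Call:
{"fn": "step_arm", "kwargs": {"dr": [[0,0,0],[0,0,0],[0,0,0],[0,0,0],[0,0,0],[0,0,0],[0,0,0],[0,0,0]], "xyz": [[0,0,0],[0,0,0],[0,0,0],[0,0,0],[0,0,0],[0,0,0],[0,0,0],[0,0,0]], "gripper": [0.2,0.3,0.4,0.45,0.45,0.45,0.45,0.45]}}

```text
time: 12.0
ee_pos: [0.4826, 0.033, 0.0523]
tcp_rot: [-180.0, -0.0, 88.5]
wrist_force: [-0.2, -0.5, -0.5]
opening: 0.0383
```

```bash
python3 - <<'E'
from h import *
from workcell import bot
o=bot.get_obs();print(o["ee_pos"],o["tcp_rot"],o["wrist_force"],o["opening"])
c=bot.camera("wrist");pickle.dump((c),open("wrist7.pkl","wb"))
im=c["image"][:,:,::-1];cv2.imwrite("pics/wrist7.png",im)
E
```

```text
[0.48264025 0.0329633  0.05225467] [-1.79998169e+02 -2.13114992e-03  8.84525235e+01] [-0.16901866 -0.52597149 -0.54560765] 0.038284563222244036
```

View pics/wrist7.png

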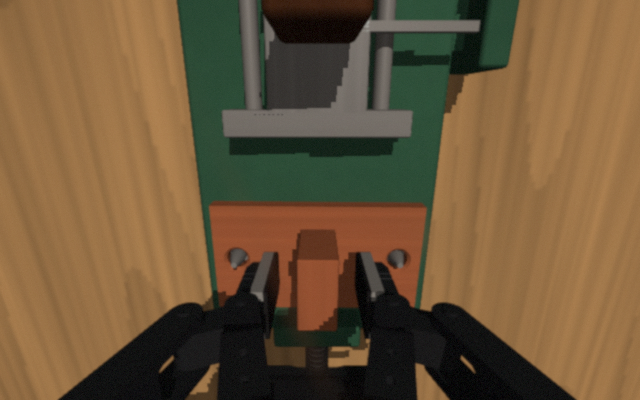

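Call:
{"fn": "step_arm", "kwargs": {"dr": [[0,0,0],[0,0,0],[0,0,0],[0,0,0],[0,0,0],[0,0,0],[0,0,0],[0,0,0]], "xyz": [[0,0,-0.2],[0,0,-0.5],[0,0,-1.0],[0,0,-1.7],[0,0,-2.5],[0,0,-3.2],[0,0,-3.5],[0,0,-3.5]], "gripper": [0.5,0.5,0.5,0.5,0.5,0.5,0.5,0.5]}}

```text
time: 12.85
ee_pos: [0.4835, 0.033, 0.1943]
tcp_rot: [179.8, -0.0, 88.5]
wrist_force: [-0.1, -0.2, 0.1]
opening: 0.0426
```

```bash
python3 - <<'E'
from h import *
from workcell import bot
o=bot.get_obs();print(o["ee_pos"],o["tcp_rot"],o["wrist_force"],o["opening"])
c=bot.camera("wrist");pickle.dump((c),open("wrist8.pkl","wb"))
im=c["image"][:,:,::-1];cv2.imwrite("pics/wrist8.png",im)
cv2.imwrite("pics/wrist8a.png",cv2.resize(im[0:200,230:480],None,fx=3,fy=3,interpolation=cv2.INTER_CUBIC))
cv2.imwrite("pics/wrist8b.png",cv2.resize(im[130:330,200:450],None,fx=3,fy=3,interpolation=cv2.INTER_CUBIC))
E
```

```text
[0.48347486 0.03302565 0.19430483] [ 1.79807770e+02 -1.72630966e-02  8.84538007e+01] [-0.10277354 -0.2263668   0.05054189] 0.042573858235619814
```

View pics/wrist8a.png

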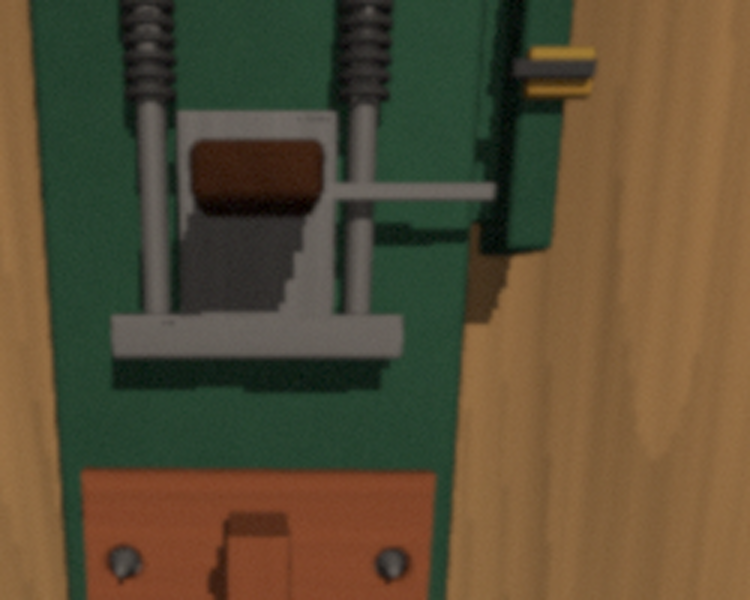

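View pics/wrist8b.png

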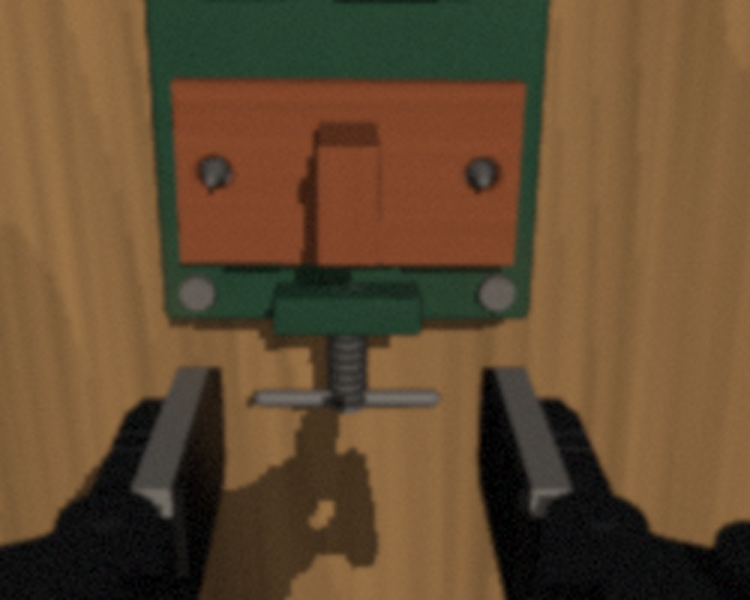

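```bash
python3 - <<'E'
from h import *
c=load("wrist8")
a=lambda u,v:np.array([230+u/3,v/3]); b=lambda u,v:np.array([200+u/3,130+v/3])
H=np.array([[-.055,.03,.008],[.055,.03,.008],[.055,-.03,.008],[-.055,-.03,.008],[-.009,-.018,.042],[.009,-.018,.042],[-.009,.018,.042],[.009,.018,.042]])
m=np.array([b(172,80),b(526,81),b(514,265),b(180,264),b(318,262),b(380,263),b(318,145),b(379,145)])
r=least_squares(lambda p:(proj(c,pose(p[0],p[1],p[2],p[3],H))-m).ravel(),[.483,.033,-.03,.036]);print(r.x.round(4),np.degrees(r.x[2]),r.fun.round(1))
yaw=np.radians(-1.88);R=np.array([[np.cos(yaw),-np.sin(yaw)],[np.sin(yaw),np.cos(yaw)]])
s=np.array([.4825,.0322])
V=lambda X:(R.T@(X[:2]-s)+[0,-.06]).round(4)
print("pointer",V(ray(c,a(495,190),.05)),V(ray(c,a(350,190),.05)),"mark",[ (z,V(ray(c,a(514,68),z)),V(ray(c,a(595,68),z))) for z in(.045,.05,.055)])
print("handle top",[V(ray(c,a(*q),.095)) for q in[(190,145),(324,145),(322,208),(196,208)]])
E
```

```text
[ 0.483   0.0331 -0.0326  0.0364] -1.86801994627134 [-0.2  0.  -0.   0.2  0.2 -0.9  0.5 -0.9 -0.2  0.9 -0.3  0.6 -0.5 -0.1
  0.6 -0.1]
pointer [0.0659 0.0507] [0.0255 0.0505] mark [(0.045, array([0.0697, 0.0818]), array([0.0918, 0.0819])), (0.05, array([0.0685, 0.0808]), array([0.0902, 0.0809])), (0.055, array([0.0673, 0.0798]), array([0.0887, 0.0799]))]
handle top [array([-0.0159,  0.0554]), array([0.0151, 0.0556]), array([0.015 , 0.0421]), array([-0.0147,  0.042 ])]
```

View pics/wrist8.png

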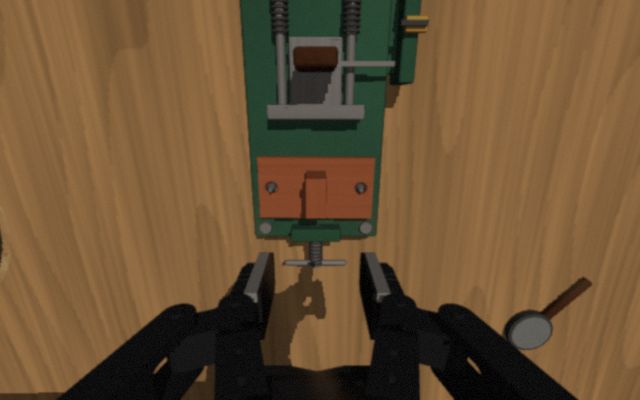

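```bash
python3 - <<'E'
from h import *
from workcell import bot
o=bot.get_obs();print(togo(o,[.4862,.1424,.15],178.1))
E
```

```text
(array([2.737, 0.007, 1.063]), array([ 8.0000e-04,  7.0000e-04, -1.5646e+00]))
```

Call:
{"fn": "step_arm", "kwargs": {"dr": [[0,0,-0.06],[0,0,-0.18],[0,0,-0.32],[0,0,-0.46],[0,0,-0.6],[0,0,-0.74],[0,0,-0.88],[0,0,-1.02]], "xyz": [[0.2,0,0],[0.6,0,0.1],[1.1,0,0.2],[1.6,0,0.3],[2.1,0,0.45],[2.5,0,0.6],[2.7,0.007,0.75],[2.74,0.007,0.9]], "gripper": [0.5,0.5,0.5,0.5,0.5,0.5,0.5,0.5]}}

```text
time: 13.7
ee_pos: [0.485, 0.1432, 0.1539]
tcp_rot: [-179.9, -0.1, 147.3]
wrist_force: [-0.2, 0.1, -0.5]
opening: 0.0428
```

```bash
python3 - <<'E'
from h import *
from workcell import bot
o=bot.get_obs();print(o["ee_pos"],o["tcp_rot"],togo(o,[.4862,.1424,.14],178.1))
E
```

```text
[0.48501632 0.14323196 0.15391902] [-1.79876865e+02 -1.17604509e-01  1.47291028e+02] (array([-0.037, -0.001,  0.348]), array([-0.0015, -0.0026, -0.5377]))
```

Call:
{"fn": "step_arm", "kwargs": {"dr": [[0,0,-0.13],[0,0,-0.26],[0,0,-0.39],[0,0,-0.49],[0,0,-0.54],[0,0,-0.54],[0,0,-0.54],[0,0,-0.54]], "xyz": [[0,0,0.1],[0,0,0.2],[0,0,0.3],[0,0,0.4],[0,0,0.4],[0,0,0.4],[0,0,0.4],[0,0,0.4]], "gripper": [0.5,0.5,0.5,0.5,0.5,0.5,0.5,0.5]}}

```text
time: 14.5
ee_pos: [0.4856, 0.1424, 0.1397]
tcp_rot: [-180.0, -0.0, 177.8]
wrist_force: [0.7, 0.3, -0.6]
opening: 0.0429
```

```bash
python3 - <<'E'
from h import *
from workcell import bot
o=bot.get_obs();print(o["ee_pos"],o["tcp_rot"],togo(o,[.4862,.1424,.060],178.1))
c=bot.camera("wrist");pickle.dump((c),open("wrist9.pkl","wb"))
cv2.imwrite("pics/wrist9.png",c["image"][:,:,::-1])
E
```

```text
[0.48563154 0.14244835 0.13972571] [-1.79983704e+02 -4.40717138e-02  1.77764607e+02] (array([-0.016, -0.   ,  1.993]), array([-0.0003, -0.0008, -0.0059]))
```

View pics/wrist9.png

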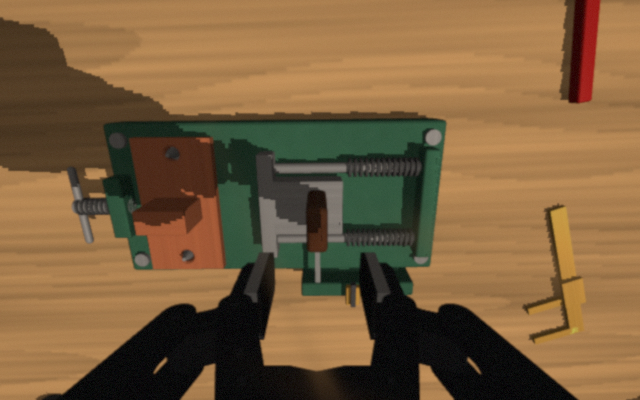

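Call:
{"fn": "step_arm", "kwargs": {"dr": [[0,0,-0.006],[0,0,-0.006],[0,0,-0.006],[0,0,-0.006],[0,0,-0.006],[0,0,-0.006],[0,0,-0.006],[0,0,-0.006]], "xyz": [[-0.016,0,0.2],[-0.016,0,0.5],[-0.016,0,0.9],[-0.016,0,1.3],[-0.016,0,1.65],[-0.016,0,1.9],[-0.016,0,2.0],[-0.016,0,2.0]], "gripper": [0.5,0.5,0.5,0.5,0.5,0.5,0.5,0.5], "squeeze": 60}}

```text
time: 15.35
ee_pos: [0.4863, 0.1424, 0.0598]
tcp_rot: [-180.0, -0.0, 178.2]
wrist_force: [0.6, 0.1, -0.1]
opening: 0.0426
```

Call:
{"fn": "step_arm", "kwargs": {"dr": [[0,0,0],[0,0,0],[0,0,0],[0,0,0],[0,0,0],[0,0,0],[0,0,0],[0,0,0]], "xyz": [[0,0,0],[0,0,0],[0,0,0],[0,0,0],[0,0,0],[0,0,0],[0,0,0],[0,0,0]], "gripper": [0.4,0.3,0.2,0.1,0,0,0,0]}}

```text
time: 16.15
ee_pos: [0.4868, 0.1423, 0.0609]
tcp_rot: [-180.0, 0.1, 178.2]
wrist_force: [-1.0, -3.1, 5.7]
opening: 0.0128
```

```bash
python3 - <<'E'
from h import *
from workcell import bot
o=bot.get_obs();print(o["ee_pos"],o["tcp_rot"],o["opening"],o["wrist_force"])
c=bot.camera("wrist");pickle.dump((c),open("wrist10.pkl","wb"))
cv2.imwrite("pics/wrist10.png",c["image"][:,:,::-1])
E
```

```text
[0.48681397 0.14227914 0.06091729] [-1.79983999e+02  5.55138039e-02  1.78172567e+02] 0.012836623703784146 [-1.02970927 -3.14621023  5.70392516]
```

View pics/wrist10.png

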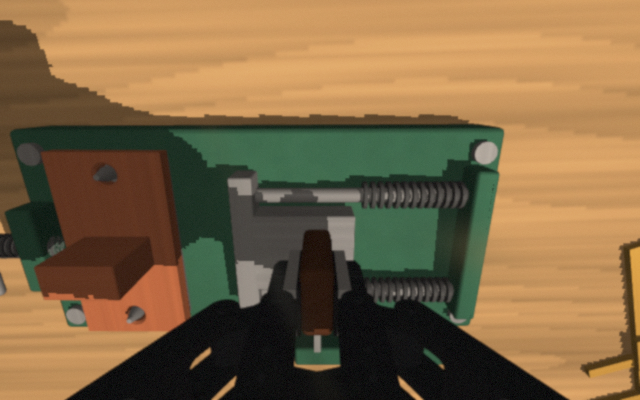

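Call:
{"fn": "step_arm", "kwargs": {"dr": [[0,0,0],[0,0,0],[0,0,0],[0,0,0],[0,0,0],[0,0,0],[0,0,0],[0,0,0]], "xyz": [[0,0.08,0],[0,0.2,0],[0,0.34,0],[0,0.48,0],[0,0.6,0],[0,0.7,0],[0,0.75,0],[0,0.75,0]], "gripper": [0,0,0,0,0,0,0,0]}}

```text
time: 17.0
ee_pos: [0.4877, 0.172, 0.0609]
tcp_rot: [-179.9, 0.0, 178.2]
wrist_force: [-1.8, -6.6, 7.2]
opening: 0.0136
```

```bash
python3 - <<'E'
from h import *
from workcell import bot
o=bot.get_obs();print(o["ee_pos"],o["tcp_rot"],o["opening"],o["wrist_force"])
for n,(r0,r1,c0,c1) in {"wrist":(150,400,180,500),"top":(150,260,180,360),"side":(190,310,270,430)}.items():
    c=bot.camera(n);pickle.dump((c),open(n+"11.pkl","wb"))
    cv2.imwrite(f"pics/{n}11.png",cv2.resize(c["image"][r0:r1,c0:c1,::-1],None,fx=800/(c1-c0)/ (1.2 if n=="wrist" else 1.1),fy=800/(c1-c0)/(1.2 if n=="wrist" else 1.1),interpolation=cv2.INTER_CUBIC))
E
```

```text
[0.48765493 0.17196149 0.06090543] [-1.79922791e+02  4.53638571e-02  1.78165099e+02] 0.013553592043334771 [-1.78198032 -6.56939959  7.18767429]
```

View pics/top11.png

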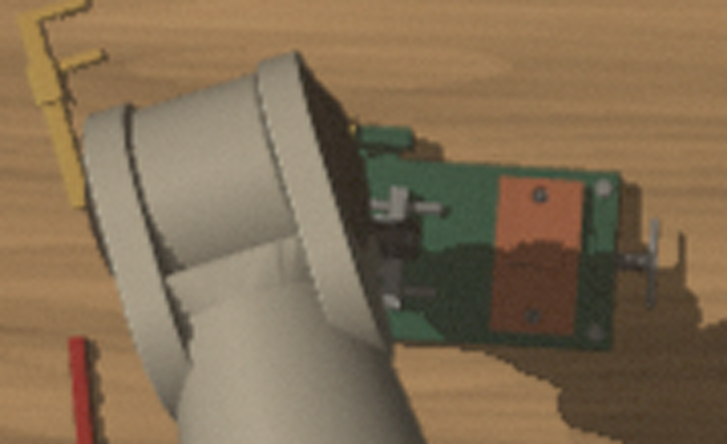

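View pics/side11.png

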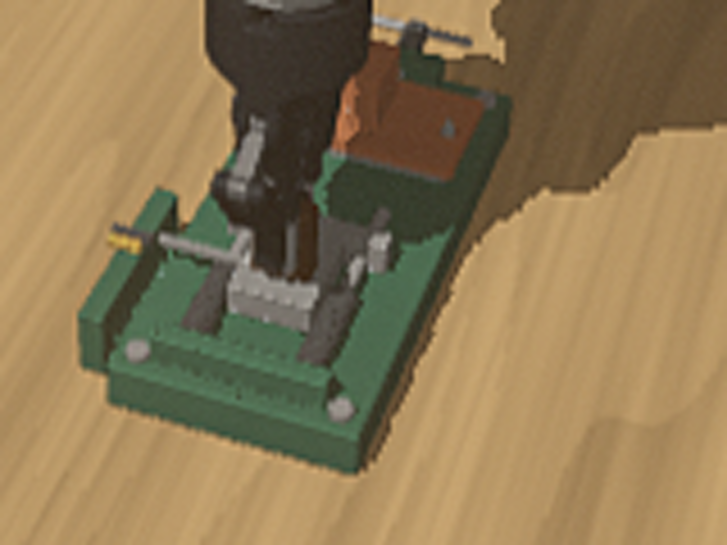

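View pics/wrist11.png

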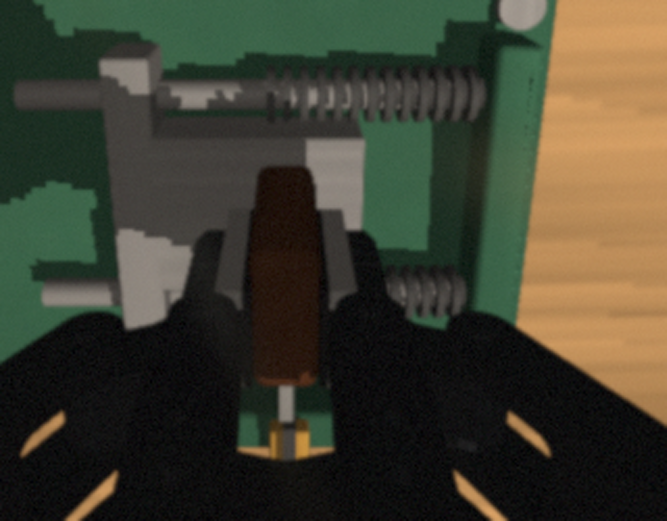

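```bash
python3 - <<'E'
from h import *
c=load("wrist11")
cv2.imwrite("pics/wrist11z.png",cv2.resize(c["image"][325:375,285:350,::-1],None,fx=11,fy=11,interpolation=cv2.INTER_CUBIC))
c=load("side11")
cv2.imwrite("pics/side11z.png",cv2.resize(c["image"][230:265,285:335,::-1],None,fx=14,fy=14,interpolation=cv2.INTER_CUBIC))
E
```

```text
(no output)
```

View pics/wrist11z.png

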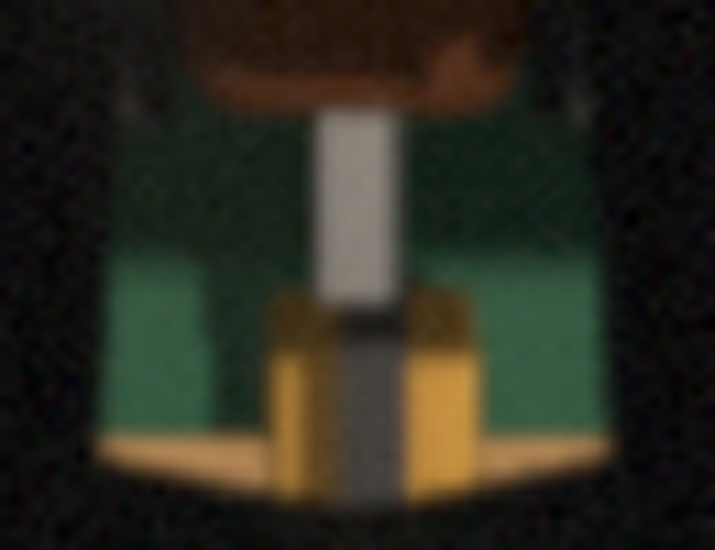

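View pics/side11z.png

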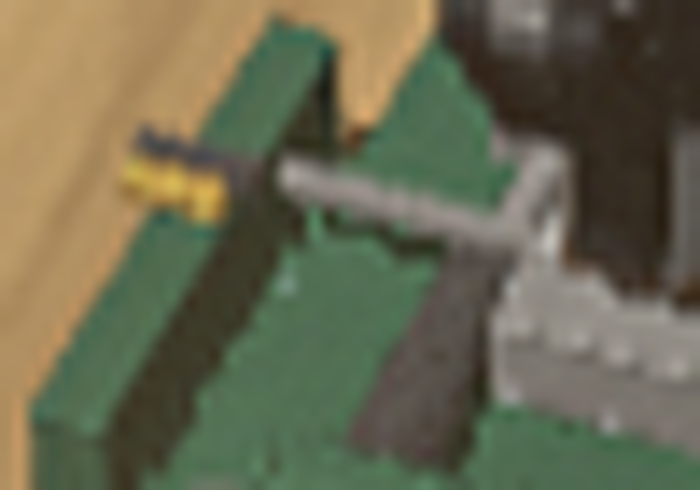

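Call:
{"fn": "step_arm", "kwargs": {"dr": [[0,0,0],[0,0,0],[0,0,0],[0,0,0],[0,0,0],[0,0,0],[0,0,0],[0,0,0]], "xyz": [[0,0.01,0],[0,0.015,0],[0,0.015,0],[0,0.015,0],[0,0.015,0],[0,0.015,0],[0,0.015,0],[0,0.015,0]], "gripper": [0,0,0,0,0,0,0,0]}}

```text
time: 17.95
ee_pos: [0.4877, 0.1723, 0.0609]
tcp_rot: [-179.9, 0.0, 178.1]
wrist_force: [-1.8, -7.0, 7.5]
opening: 0.0135
```

```bash
python3 - <<'E'
from h import *
from workcell import bot
o=bot.get_obs();print(o["ee_pos"],o["opening"],o["wrist_force"],abs(o["qd"]).max())
c=bot.camera("wrist")
cv2.imwrite("pics/wrist12.png",c["image"][:,:,::-1])
cv2.imwrite("pics/wrist12z.png",cv2.resize(c["image"][325:375,285:350,::-1],None,fx=11,fy=11,interpolation=cv2.INTER_CUBIC))
E
```

```text
[0.48766451 0.17226254 0.06090784] 0.01345586445787319 [-1.77729249 -7.02131883  7.48787498] 0.0924454903090322
```

View pics/wrist12z.png

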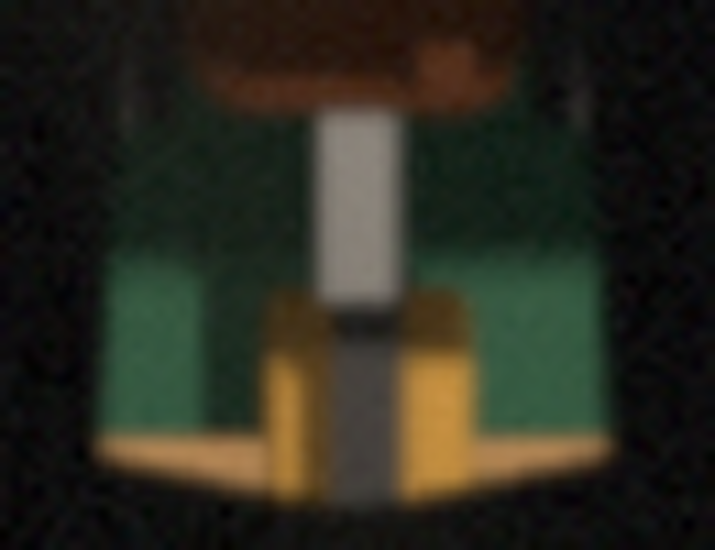

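View pics/wrist12.png

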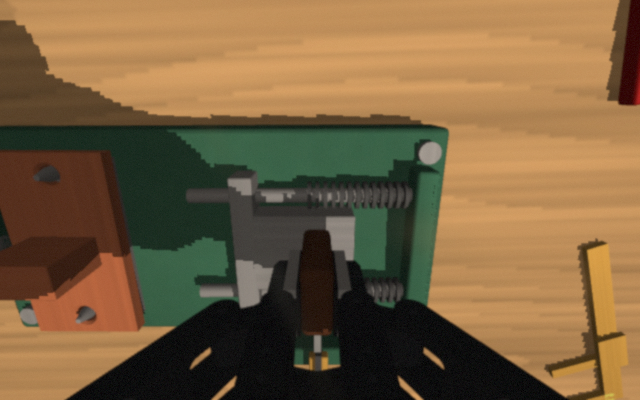

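The pointer (zoom columns 318–402) and the mark (330–400) line up to within about 0.3 mm. The plate sits flush with both pins through its holes, and the arm is steady.

```bash
python3 -c "
from workcell import bot
print(bot.job_done())"
```

```text
the job is handed in; nothing more can be done
None
```

I fitted the plate on the green vise, released it, and handed the job in with the gripper holding the jaw at the mark. No verdict was reported. It took about 18 s of the 48 s allowed.

- **Plate:** I took the plate farthest to the robot's left, at pixel (415, 207) in the top view; the look-alike was at (446, 275). I lowered it over both pins to a light contact and opened the fingers. A fit to the picture taken afterwards gave an underside height of 36.4 mm against the 36 mm seat. The plate was about 1 mm off sideways and its angle was within 0.1° of the vise. That fit assumed the plate was level, so tilt was judged only by eye. Both pins showed through the holes.
- **Jaw:** I gripped the handle and pulled about 30 mm. After a 0.6 mm correction, the last close-up shows the pointer and mark in line to within about 0.3 mm, against the 4 mm allowed. The wrist read about 7 N of pull and the arm was still.
- **Other items:** I did not touch the pot, calipers, loupe or wax stick. I did not measure their positions again at the end.
- **Disagreements:** Two readings were slightly off, neither enough to matter. A fit of the plate while it was held hinted at about 0.9° of tilt, and the top camera's view of the mark was blocked by the arm at the end. I checked the mark with the wrist camera and, before the final correction, with the side camera as well.

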